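# Check the paint thickness at the ringed spot of a bracket

## Task

First click the gauge's rotary switch clockwise, past its detent, from off to measure; then take the probe out of its holder and press its tip gently inside the yellow ring on the tilted bracket, square to the painted face, so that the sprung tip goes in about half way and never hits its stop hard. Finish while holding it there steadily: the program ends with the probe still gripped and pressed on the spot; leave the tilt of the stand as it is and the other things on the bench where they are.

Things in the scene. Friction and masses are not known exactly. Their poses are not given: they have to be found in the camera images.
- gauge: coating-thickness gauge, a grey flat case 130 (x) x 110 (y) x 55 tall with a screen and a rotary switch on its top; fixed to the bench. Origin: centre of its underside; z up. The screen is at its +x end, the switch's axis stands 22 mm from the centre towards its -x end
- switch (a joint): angle of the gauge's rotary switch in rad: 0 = off (bar along the gauge's x axis), grows as it turns clockwise seen from above, 1.1 = measure (end stop). A spring detent resists it up to 0.55 (about 0.1 N m at the start, fading to nothing) and from there on snaps it forward to 1.1. It springs back to 0 if let go too soon
- switch_grip (a point): point on the switch's vertical axis, in its black grip bar (46 long x 14 wide, upright sides; 7 mm below the bar's top, 37 mm above the case; the bar is free down to 23 mm below this point). Its axes turn with the switch: x along the bar, z up; grip across the 14 mm. A white line on the bar points to a red dot (off) or a green dot (measure)
- holder: black block 80 x 80 x 50 tall, fixed to the bench, with an upright round hole of 23 mm through its middle, in which the probe stands. Origin: centre of its underside
- probe: cordless gauge probe, 0.17 kg, upright in the holder. Origin: on its axis at the underside of its collar (38 mm across, 6 thick), which rests on the holder's top; z along the probe to its black end. Orange square body 24 x 24 (take it here) from z = 6 to 80 mm, x and y square to its sides; nose of 18 mm dia down to -32; sprung steel tip of 8 mm dia down to -46
- plunger (a joint): how far the probe's sprung tip is pushed in, m: 0 = free, 0.010 = against its stop. It pushes back with 1 N at first touch and 5 N at 0.010 (400 N/m). A green band on it, just below the nose when free, has just gone in at half way (0.005)
- tip (a point): centre of the flat end of the probe's sprung tip (8 mm across); on the probe's axis, 46 mm below the collar's underside when free
- positioner: heavy tilting stand fixed to the bench, base 140 x 150, two grey cheeks up to 108 mm tall. Origin: centre of its underside. Its worktop hinges about a line parallel to its y axis, 85 mm up
- worktop (a joint): tilt of the worktop, rad: 0 = level, about 0.22 to 0.45 as set; its face leans towards the -x side of the stand (roughly to the robot). Stiff: holds against light pushing; leave it
- spot (a point): black dot in the middle of a yellow ring (22 mm inside, 28 outside) on the blue painted bracket (105 x 92): the spot to measure. z is square to the painted face, outwards; x uphill. Hinge line 18 mm below the face at x = 8 mm. Upstand 22 mm high at x = 52; two clamps 7 mm high at x = -43 to -21, beyond y = 50 and -26. The small white ring is not wanted
- grinder: bystander, loose: green and black angle grinder lying on the bench, about 350 x 130 x 65 (mm). Not part of the job; its origin is at its underside
- discbox: bystander, loose: yellow box of discs, 130 x 130 x 50 (mm). Not part of the job; its origin is at its underside
- driver: bystander, loose: red-handled screwdriver, 200 long (mm). Not part of the job; its origin is at its underside
- wrench: bystander, loose: small steel wrench, 180 long (mm). Not part of the job; its origin is at its underside
- flapdisc: bystander, loose: black grinding disc, 110 across, 12 thick (mm). Not part of the job; its origin is at its underside
- cup: bystander, loose: white plastic cup, 76 across, 90 tall (mm). Not part of the job; its origin is at its underside
- paintcan: bystander, loose: blue-labelled round can, 66 across, 100 tall (mm). Not part of the job; its origin is at its underside
Not all that is in view belongs to the job. There is more than one size of the probe; the job needs the smallest.

How it is judged:
By the outcome, as a careful person would: the job done as asked, in the order asked, and still so for the second after the job is handed in, while the arm keeps its last pose, push and grip.
It also fails if it takes over 51 s, if anything falls off the work surface, if the arm or the gripper's body presses on something with over 40 N, if the wrist force passes 120 N, or if a joint passes its speed limit or range.

## Robot

A 6-joint arm with a two-finger parallel gripper is mounted at the origin on the work surface. World frame = base frame: x ahead of the robot, y to its left, z up, the work surface at z = 0. Lengths are in m, angles in rad, forces in N, time in s.
With the tool pointing down it reaches from about 0.4 to 0.825 m from the base axis. Payload 7 kg.
Tool frame: the origin (TCP) lies on the mounting face of the last link; the fingertips stand arm.tcp_to_tips ahead of it and the grasp point (between the pads) lies 159 mm ahead of it (arm.tcp_to_tips is the distance from the TCP to the fingertips, in m); z points along the fingers, y is the direction in which the jaws open and shut (so a half turn about z gives the same grasp; the last joint's range is limited). The gripper opens to 88 mm and grips with 3 to 60 N. Pads are 19 mm wide; open, the fingers measure 130 mm over their backs; the gripper's body (78 mm by 193 mm) begins 47 mm behind the grasp point.
Start: joints at [1.578, 0.359, 0.012, 0, -1.224, -0.288], TCP at [0.187, 0.649, 0.405] pointing down, gripper open.
Joint ranges: [-3.07, 3.07], [-1.43, 2.12], [-1.02, 1.25], [-3.03, 1.67], [-3.05, -0], [-3.03, 3.03]. Speed limits (rad/s): [2.39, 2.39, 3.01, 3.14, 3.14, 3.14].

## Interface

Orientations are given as [roll, pitch, yaw] about the fixed x, y, z axes, in that order (R = Rz(yaw) Ry(pitch) Rx(roll)).
In Python, from station import arm, cams, job_done, finder gives the robot as it stands.
- The arm moves only by the tool play_rows, never from a script. Its argument "targets" is a list that holds one entry, the list of rows, each a list of 4 numbers: the shift along the tool's x, y, z in m, then the turn about the tool's z in degrees. A call has 1 to 5 rows; each row is the pose to reach, as a shift and turn from the pose commanded when the call began, along the tool's axes at that moment; what a row does not reach only later rows make up. A row lasts 1/8 s, in which the tool goes at most 62.5 mm and 10.7 degrees, less where a joint would pass 70% of its speed; a pose out of reach is approached as far as the arm can. A call with a gripper value outside its range is refused whole. "grip" is the closure in counts, from 0 (fully open) to 255 (shut), set as the call begins (left out, the last holds). The fingers move at their own pace and stop on an object; "newtons" is the grip in N (left out, the last holds). Time passes only in rows, so rows that repeat a pose let the fingers close. It gives the time, the measured TCP pose, the force and the opening at its end, in the units of the state.
- arm.get_state(): the state, without advancing time (a new reading comes with each control period).
- cams.grab_frame(name): name is "side" or "top" or "wrist"; returns (picture, depth): 400x640x3 uint8, red, green, blue; 400x640 float32, m along the optical axis (not along the pixel's ray), 0 where there is no reading.
- cams.camera_params(name): a dict with "intrinsics" (3x3 intrinsics, pixels), "position" and "attitude" of the camera in the world. Camera axes: x right, y down, z forward; pixel columns grow to the right and rows downward; lengths in m; the calibration is good to about 2 mm. A picture is of the moment at which its call begins: read the wrist's pose just before it. camera_params takes no time and is no camera call; for the wrist camera it gives the pose at the moment of the call.
- job_done(): hands the job in, once; it reports no verdict.
Trained networks look in the newest picture that a camera, given by its name, has taken for a name from the list of things; names that differ only in an ending like _2 or _b are one class to them, and where a whole thing is asked for, a point or a joint stands for the part that bears it (a point fixed in the world has none). Each returns a list of dicts, best first, with "score" (0 to 1); they miss things now and then, are a little off and sometimes report something else, mostly with a low value. They report only what shows in the picture. A call takes as long as a camera call. They do not tell look-alikes from the thing itself.
- finder.find_in(camera, query): "xyz" ([x, y, z] in m, in world coordinates, good to about 4 mm: the middle of the surface that is visible of it).
- finder.masks_of(camera, query): "mask" (400x640 bool, what is visible of it).
The state is a dict: "t": time; "q": joint angles; "qd": joint speeds; "joint_efforts": joint torques, N m; "eef_pos": TCP position; "ee_rot": TCP orientation; "force": force on the tool from outside, world axes, zero at the start; "moment": the same for the moment, N m; "width": finger opening in m.
Only numpy, scipy, OpenCV 4.12 (cv2) and the standard library are available. Lean on these libraries where they do the work, as an engineer would, in place of code of your own. Each camera call takes 0.05 s, during which the arm holds its last target. There are 200 camera calls.

## Working session

There is one attempt and no reset: what is moved stays moved. The work goes in short steps, Python scripts to look and compute and a tool call to move; the robot and the scene stay as the last step left them, time stands still between calls to the robot, and variables do not carry over. Pictures are saved under pics/ and viewed, about 8 in all and at most 12, crops included, and the job is handed in when it is done.

Besides the shell and the picture viewer there is one more tool, called after ">>>" as name([rows], argument=value, ...), one row to a line, values as JSON. play_rows: Moves the arm, as the interface text tells. Its arguments: {"type":"object","properties":{"targets":{"type":"array","items":{"type":"array","items":{"type":"array","items":{"type":"number"}}}},"grip":{"type":"number"},"newtons":{"type":"number"}},"required":["targets"]}

```bash
ls; mkdir -p pics
cat > h.py <<'E'
import numpy as np, cv2
from scipy.spatial.transform import Rotation as R
from station import arm, cams, job_done, finder
np.set_printoptions(precision=4,suppress=True)
def rot(a):
    a=np.array(a,float)
    return a if a.shape==(3,3) else (R.from_euler('xyz',a).as_matrix() if a.size==3 else R.from_quat(a).as_matrix())
def px2w(p,u,v,z):
    K=np.array(p["intrinsics"]); c=np.array([(u-K[0,2])/K[0,0],(v-K[1,2])/K[1,1],1])*z
    return rot(p["attitude"])@c+np.array(p["position"])
def cloud(p,d):
    K=np.array(p["intrinsics"]); v,u=np.indices(d.shape)
    c=np.stack([(u-K[0,2])/K[0,0]*d,(v-K[1,2])/K[1,1]*d,d],-1)
    return c@rot(p["attitude"]).T+np.array(p["position"])
def w2px(p,X):
    c=rot(p["attitude"]).T@(np.array(X)-np.array(p["position"])); q=np.array(p["intrinsics"])@c; return q[:2]/q[2]
def save(n,im): cv2.imwrite(f"pics/{n}.png",im[:,:,::-1])
E
python3 - <<'E'
from h import *
s=arm.get_state(); print(s, arm.tcp_to_tips)
for n in ("side","top","wrist"):
    p=cams.camera_params(n); im,d=cams.grab_frame(n); print(n,p)
    np.savez(f"{n}0.npz",im=im,d=d); save(n+"0",im)
    for q in ("switch","gauge","probe","holder","tip","spot","positioner","worktop"):
        try: print(q,[(round(r["score"],2),np.round(r["xyz"],3).tolist(),w2px(p,r["xyz"]).round()) for r in finder.find_in(n,q)][:4])
        except Exception as e: print(q,e)
print(arm.get_state()["t"])
E
```

```text
pics
{'t': 0.0, 'q': array([ 1.5781,  0.3594,  0.011 , -0.0004, -1.2241, -0.2881]), 'qd': array([-0.0006,  0.0016,  0.0005, -0.0013,  0.0002, -0.0011]), 'joint_efforts': array([ -0.0009, -58.2717,  29.3047,   6.997 ,   0.0069,  -0.0002]), 'eef_pos': array([0.187 , 0.6484, 0.4037]), 'ee_rot': array([ 3.14  , -0.0001, -0.2809]), 'force': array([ 0.6253, -0.2144,  0.3854]), 'moment': array([-0.0016,  0.0109, -0.0368]), 'width': 0.0878546707749141} 0.1781
side {'intrinsics': array([[461.4112,   0.    , 320.8905],
       [  0.    , 461.4112, 201.0801],
       [  0.    ,   0.    ,   1.    ]]), 'position': array([ 0.1531, -1.0635,  0.87  ]), 'attitude': array([-2.1847,  0.0132, -0.3696])}
switch [(0.75, [0.47, 0.285, 0.078], array([268., 160.])), (0.62, [0.327, -0.212, 0.006], array([269., 283.]))]
gauge [(0.75, [0.483, 0.266, 0.053], array([274., 168.]))]
probe [(0.75, [0.556, -0.047, 0.09], array([327., 204.])), (0.75, [0.442, -0.108, 0.115], array([297., 217.])), (0.61, [0.495, -0.326, 0.085], array([347., 273.])), (0.22, [0.73, 0.355, 0.014], array([331., 153.]))]
holder [(0.89, [0.55, 
[... 1078 characters left out ...]
[0.732, 0.362, 0.022], array([201., 144.])), (0.24, [0.324, -0.21, 0.007], array([374., 265.]))]
spot [(0.8, [0.502, -0.288, 0.1], array([401., 206.])), (0.48, [0.477, 0.295, 0.076], array([214., 217.]))]
positioner [(0.97, [0.502, -0.279, 0.096], array([398., 206.])), (0.18, [0.554, -0.036, 0.115], array([319., 190.]))]
worktop [(0.75, [0.511, -0.289, 0.104], array([402., 203.]))]
wrist {'intrinsics': array([[305.0746,   0.    , 320.3489],
       [  0.    , 305.0746, 195.3817],
       [  0.    ,   0.    ,   1.    ]]), 'position': array([0.2527, 0.6286, 0.3831]), 'attitude': array([ 2.8788,  0.0005, -1.8511])}
switch []
gauge []
probe []
holder []
tip []
spot []
positioner []
worktop []
1.35
```

View pics/top0.png

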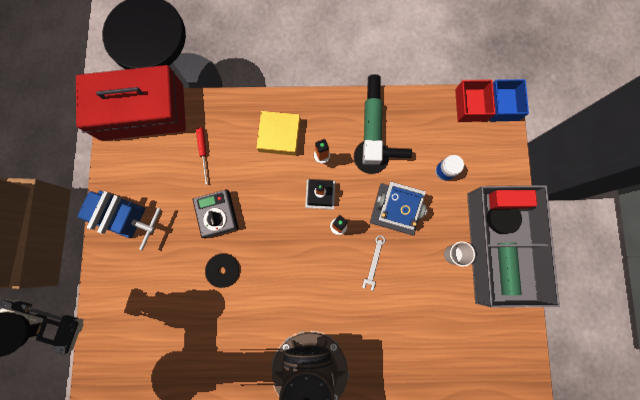

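View pics/side0.png

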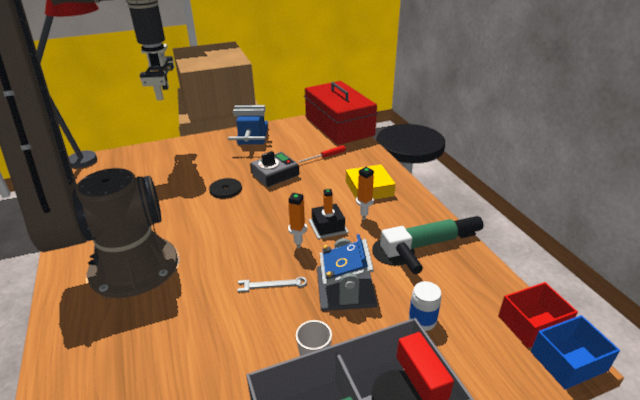

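Candidates for "probe" in the top view are (340,224) and (322,150), both larger and standing free on the bench, and (320,190), the small one standing in the holder. I choose (320,190). The two rings on the blue bracket are near (405,210) and (394,197), and I still have to tell them apart. The switch is at (214,218).

Run:
```python
from h import *
p=cams.camera_params("top"); f=np.load("top0.npz"); im,d=f["im"],f["d"]; P=cloud(p,d)
cr=lambda u,v,r=40:cv2.resize(im[v-r:v+r,u-r:u+r],(400,400),interpolation=cv2.INTER_CUBIC)
save("crops",np.hstack([cr(216,214,30),cr(402,207,36)]))
def reg(x0,x1,y0,y1,z0,z1): return (P[...,0]>x0)&(P[...,0]<x1)&(P[...,1]>y0)&(P[...,1]<y1)&(P[...,2]>z0)&(P[...,2]<z1)
def rect(n,m):
    q=P[m]; r=cv2.minAreaRect((q[:,:2]*1000).astype(np.float32)); print(n,m.sum(),r,"z",np.median(q[:,2]))
rect("gauge",reg(.38,.6,.2,.4,.045,.066))
rect("bar",reg(.38,.6,.2,.4,.083,.12))
rect("holder",reg(.48,.62,-.12,.05,.04,.053))
rect("probe",reg(.5,.61,-.09,.02,.09,.2))
m=reg(.42,.6,-.38,-.2,.06,.2)&(im[...,2]>im[...,0]*1.0+40)
q=P[m]; 
for _ in range(3):
    c=q.mean(0); n=np.linalg.svd(q-c)[2][2]; n*=np.sign(n[2]); e=(q-c)@n; q=q[abs(e)<.004]
print("plane",c,n,np.degrees(np.arccos(n[2])),np.degrees(np.arctan2(n[1],n[0])),e.std(),len(q))
```

```text
gauge 1238 ((495.8349304199219, 304.124267578125), (130.4443817138672, 115.97542572021484), 15.190084457397461) z 0.05519580890154463
bar 81 ((474.5321960449219, 298.8272705078125), (44.637298583984375, 16.124128341674805), 12.226252555847168) z 0.09692920291912466
holder 451 ((561.1728515625, -37.51612091064453), (79.51487731933594, 81.07060241699219), 86.26656341552734) z 0.0493807260373571
probe 76 ((560.7476806640625, -37.75797653198242), (23.467788696289062, 24.17595100402832), 77.64693450927734) z 0.1273093567940281
plane [ 0.4939 -0.288   0.0995] [-0.3454  0.0992  0.9332] 21.059888489158457 163.98213292533768 0.001671090622326703 527
```

View pics/crops.png

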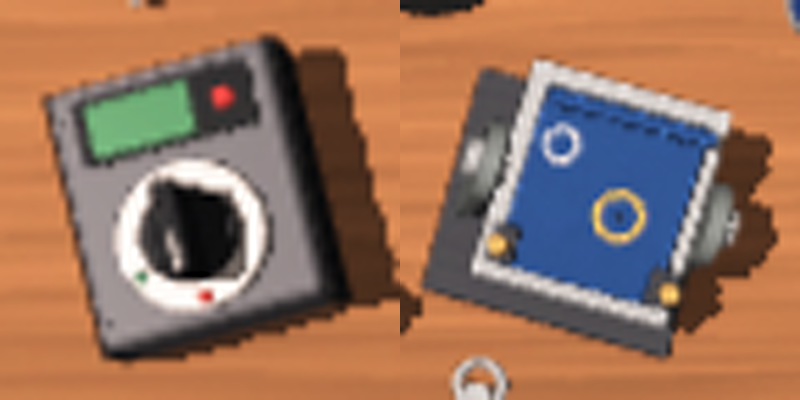

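>>> play_rows([
  [[0.03,0.02,0,-4],[0.08,0.055,0.005,-10],[0.13,0.09,0.01,-16],[0.18,0.124,0.02,-23],[0.23,0.158,0.03,-30]],
], grip=0)

```text
t: 1.98
eef_pos: [0.3652, 0.4314, 0.3748]
ee_rot: [-3.141, -0.001, 0.247]
force: [0.6, 1.3, -0.8]
width: 0.0876
```

```bash
cat >> h.py <<'E'
def to(X,yaw=None,s=None):
    """tool-axis shift and turn to bring TCP to X with tool yaw (deg)"""
    s=s or arm.get_state(); A=rot(s["ee_rot"]); d=A.T@(np.array(X)-s["eef_pos"])
    y=np.degrees(np.arctan2(A[1,0],A[0,0])); print("pos",s["eef_pos"],"yaw",y.round(2),"F",s["force"],"w",round(s["width"],4),"t",s["t"])
    print("shift",d.round(4),"turn",None if yaw is None else round(y-yaw,2))
E
python3 - <<'E'
from h import *
to([.4745,.2988,.33],14)
p=cams.camera_params("top"); K=p["intrinsics"]
# spot: yellow mask centroid in top picture, cut with plane
f=np.load("top0.npz"); im=f["im"].astype(int); sub=np.zeros(im.shape[:2],bool); sub[198:222,394:418]=1
m=sub&(im[...,0]-im[...,2]>30)&(im[...,1]-im[...,2]>10); v,u=np.nonzero(m); print(m.sum(),u.mean(),v.mean())
c=np.array([.4939,-.288,.0995]); n=np.array([-.3454,.0992,.9332]); o=np.array(p["position"])
r=px2w(p,u.mean(),v.mean(),1)-o; print("spot",o+r*(n@(c-o))/(n@r))
E
```

```text
pos [0.3652 0.4314 0.3748] yaw 14.17 F [ 0.6479  1.3211 -0.8484] w 0.0876 t 1.975
shift [0.0735 0.1554 0.0447] turn 0.17
36 404.97222222222223 209.33333333333334
spot [ 0.4912 -0.2993  0.0997]
```

>>> play_rows([
  [[0.02,0.045,0.012,0],[0.04,0.09,0.025,0],[0.06,0.13,0.036,0],[0.0735,0.1555,0.045,0],[0.0735,0.1555,0.045,0]],
])

```text
t: 2.6
eef_pos: [0.4739, 0.2981, 0.3289]
ee_rot: [3.141, 0.001, 0.24]
force: [0.4, 0.6, 0.1]
width: 0.0879
```

Run:
```python
from h import *
to([.4745,.2988,.251],14)
p=cams.camera_params("wrist"); im,d=cams.grab_frame("wrist"); np.savez("wrist1.npz",im=im,d=d); save("wrist1",im); P=cloud(p,d)
m=(P[...,2]>.083)&(P[...,2]<.11)&(np.hypot(P[...,0]-.4745,P[...,1]-.2988)<.035)
q=P[m]; print(m.sum(),cv2.minAreaRect((q[:,:2]*1000).astype(np.float32)),np.median(q[:,2]),q[:,2].max())
m=(P[...,2]>.045)&(P[...,2]<.065)&(np.hypot(P[...,0]-.495,P[...,1]-.304)<.1); q=P[m]; print(m.sum(),cv2.minAreaRect((q[:,:2]*1000).astype(np.float32)),np.median(q[:,2]))
print(w2px(p,[.4745,.2988,.099]))
```

```text
pos [0.4739 0.2981 0.3289] yaw 13.75 F [0.3936 0.6013 0.0915] w 0.0879 t 2.6
shift [ 0.0009 -0.0006  0.0779] turn -0.25
1166 ((473.51904296875, 297.8974304199219), (45.008731842041016, 13.874091148376465), 14.939730644226074) 0.09703257721886474 0.0993223398213808
17024 ((494.01422119140625, 303.36407470703125), (131.9824981689453, 115.25422668457031), 15.044780731201172) 0.0538108205118992
[318.9498 210.524 ]
```

View pics/wrist1.png

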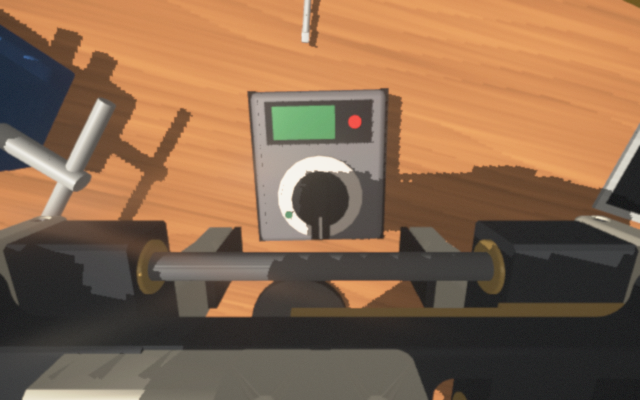

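>>> play_rows([
  [[0,0,0.02,-1],[0,0,0.045,-1],[0,0,0.065,-1],[0,0,0.078,-1],[0,0,0.078,-1]],
])

```text
t: 3.28
eef_pos: [0.4726, 0.3001, 0.2512]
ee_rot: [3.141, 0.001, 0.261]
force: [0.6, -0.1, 0.7]
width: 0.0876
```

>>> play_rows([
  [[0,0,0,0],[0,0,0,0],[0,0,0,0],[0,0,0,0],[0,0,0,0]],
], grip=255, newtons=30)

```text
t: 3.9
eef_pos: [0.473, 0.2997, 0.2518]
ee_rot: [-3.141, -0.0, 0.26]
force: [0.1, -0.0, 0.1]
width: 0.0434
```

>>> play_rows([
  [[0,0.001,0,0],[0,0.0015,0,0],[0,0.0015,0,0],[0,0.0015,0,0],[0,0.0015,0,0]],
])

```text
t: 4.53
eef_pos: [0.4734, 0.2982, 0.2516]
ee_rot: [3.141, 0.0, 0.26]
force: [1.2, -0.9, -0.1]
width: 0.0135
```

>>> play_rows([
  [[0,0,0,8],[0,0,0,17],[0,0,0,26],[0,0,0,35],[0,0,0,44]],
])

```text
t: 5.15
eef_pos: [0.4734, 0.2987, 0.2516]
ee_rot: [-3.141, 0.0, -0.513]
force: [1.4, 3.0, -1.9]
width: 0.0138
```

>>> play_rows([
  [[0,0,0,8],[0,0,0,16],[0,0,0,19],[0,0,0,19],[0,0,0,19]],
])

```text
t: 5.78
eef_pos: [0.4736, 0.2989, 0.2517]
ee_rot: [-3.14, 0.0, -0.838]
force: [2.3, 5.6, -4.6]
width: 0.0138
```

Run:
```python
from h import *
s=arm.get_state(); print(s["moment"]); to([.4735,.298,.33],0,s)
```

```text
[ 1.7465 -0.5469 -0.0042]
pos [0.4736 0.2989 0.2517] yaw -48.01 F [ 2.3436  5.6367 -4.6042] w 0.0138 t 5.775
shift [ 0.0006  0.0006 -0.0783] turn -48.01
```

>>> play_rows([
  [[0,0,0,0],[0,0,0,0],[0,0,0,0],[0,0,-0.03,0],[0,0,-0.07,0]],
], grip=0)

```text
t: 6.4
eef_pos: [0.4731, 0.2978, 0.3215]
ee_rot: [3.139, -0.0, -0.839]
force: [0.9, 0.8, 1.0]
width: 0.058
```

Run:
```python
from h import *
p=cams.camera_params("wrist"); im,d=cams.grab_frame("wrist"); save("wrist2",im); P=cloud(p,d)
m=(P[...,2]>.083)&(P[...,2]<.11)&(np.hypot(P[...,0]-.4737,P[...,1]-.298)<.035)
q=P[m]; print(m.sum(),cv2.minAreaRect((q[:,:2]*1000).astype(np.float32)))
to([.5607,-.0378,.34],-12.4)
```

```text
1254 ((473.3388977050781, 297.4579162597656), (13.75805950164795, 45.26355743408203), 41.91144561767578)
pos [0.4745 0.2989 0.3279] yaw -48.02 F [1.7991 0.8977 5.5853] w 0.062 t 6.45
shift [ 0.308   0.1611 -0.0128] turn -35.62
```

>>> play_rows([
  [[0.04,0.021,-0.005,-5],[0.095,0.05,-0.013,-14],[0.15,0.079,-0.013,-23],[0.205,0.107,-0.013,-30],[0.26,0.136,-0.013,-35.6]],
])

```text
t: 7.08
eef_pos: [0.546, 0.0119, 0.3349]
ee_rot: [-3.141, -0.001, -0.214]
force: [1.1, -0.1, 0.1]
width: 0.0877
```

Run:
```python
from h import *
to([.5607,-.0378,.34],-12.4)
```

```text
pos [0.546  0.0119 0.3349] yaw -12.25 F [ 1.1134 -0.0529  0.1457] w 0.0877 t 7.075
shift [ 0.025   0.0455 -0.0051] turn 0.15
```

>>> play_rows([
  [[0.012,0.023,-0.005,0],[0.025,0.0455,-0.005,0],[0.025,0.0455,-0.005,0]],
])

```text
t: 7.45
eef_pos: [0.5605, -0.0375, 0.3394]
ee_rot: [3.141, 0.0, -0.22]
force: [-1.0, 0.4, 0.0]
width: 0.0878
```

Run:
```python
from h import *
to([.5607,-.0378,.252],-12.4)
p=cams.camera_params("wrist"); im,d=cams.grab_frame("wrist"); save("wrist3",im); P=cloud(p,d)
for z0,z1,r in((.11,.16,.03),(.04,.0535,.065),(.118,.16,.03)):
    m=(P[...,2]>z0)&(P[...,2]<z1)&(np.hypot(P[...,0]-.5607,P[...,1]+.0378)<r)
    q=P[m]; print(m.sum(),cv2.minAreaRect((q[:,:2]*1000).astype(np.float32)),np.median(q[:,2]),q[:,2].max())
```

```text
pos [ 0.5605 -0.0375  0.3394] yaw -12.63 F [-0.9716  0.4155  0.0135] w 0.0878 t 7.45
shift [0.0003 0.0002 0.0874] turn -0.23
1411 ((560.4890747070312, -39.02579116821289), (23.97834587097168, 23.40865135192871), 78.60418701171875) 0.1279684994503765 0.1310662624511581
5447 ((559.7402954101562, -38.80776596069336), (80.07331848144531, 80.57231903076172), 86.29096221923828) 0.04833961446988849 0.05349754202928175
1274 ((560.4890747070312, -39.02579116821289), (23.97834587097168, 23.40865135192871), 78.60418701171875) 0.12808606127841943 0.1310662624511581
```

View pics/wrist3.png

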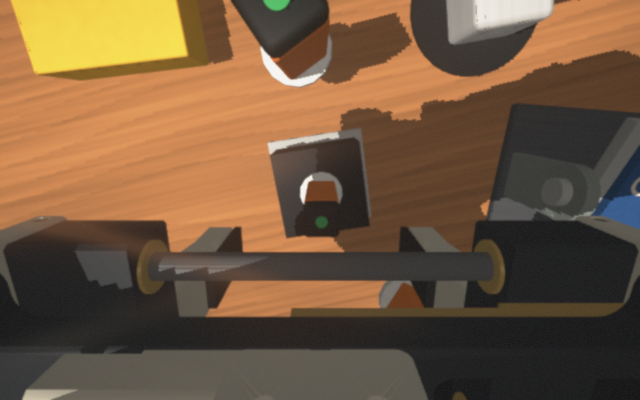

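>>> play_rows([
  [[0,0.001,0.02,-1],[0,0.0015,0.045,-1],[0,0.0015,0.07,-1],[0,0.0015,0.087,-1],[0,0.0015,0.087,-1]],
])

```text
t: 8.12
eef_pos: [0.5594, -0.0366, 0.2515]
ee_rot: [3.14, 0.003, -0.2]
force: [-0.2, 0.0, 0.5]
width: 0.0875
```

Run:
```python
from h import *
s=arm.get_state(); to([.5605,-.039,.252],-11.4,s)
def fit(P,m,t):
    q=P[m]
    for _ in range(4):
        c=q.mean(0); n=np.linalg.svd(q-c)[2][2]; n*=np.sign(n[2]); e=(q-c)@n; q=q[abs(e)<.003]
    print(t,len(q),c,n,"tilt",np.degrees(np.arccos(n[2])),"dir",np.degrees(np.arctan2(n[1],n[0])),e.std())
for t in("side","top"):
    p=cams.camera_params(t); im,d=cams.grab_frame(t); np.savez(t+"1.npz",im=im,d=d); P=cloud(p,d); i=im.astype(int)
    m=(i[...,2]>i[...,0]+40)&(abs(P[...,0]-.50)<.08)&(abs(P[...,1]+.29)<.08)&(P[...,2]>.06)
    mm=cv2.erode(m.astype(np.uint8),np.ones((3,3)))>0
    fit(P,m,t); fit(P,mm,t+"er")
```

```text
pos [ 0.5594 -0.0366  0.2515] yaw -11.43 F [-0.2085  0.0409  0.542 ] w 0.0875 t 8.125
shift [ 0.0016  0.0021 -0.0005] turn -0.03
side 482 [ 0.4896 -0.2888  0.0975] [-0.342   0.1041  0.9339] tilt 20.944367591438805 dir 163.06434497594827 0.0011073888107764832
sideer 325 [ 0.4872 -0.2873  0.0966] [-0.3422  0.1073  0.9335] tilt 21.014567178791633 dir 162.58251373456122 0.0010701993588945458
top 383 [ 0.4914 -0.2855  0.0985] [-0.3601  0.1064  0.9268] tilt 22.056987875326833 dir 163.53624995415444 0.0013419883754280041
toper 332 [ 0.4944 -0.2882  0.0997] [-0.3406  0.0979  0.9351] tilt 20.754982383890034 dir 163.96151087133387 0.0013202036673028651
```

>>> play_rows([
  [[0.0015,0.002,0,0],[0.0015,0.002,0,0],[0.0015,0.002,0,0],[0.0015,0.002,0,0],[0.0015,0.002,0,0]],
], grip=255, newtons=20)

```text
t: 8.85
eef_pos: [0.5612, -0.0397, 0.2527]
ee_rot: [-3.142, -0.0, -0.201]
force: [-0.5, 0.2, -0.2]
width: 0.043
```

>>> play_rows([
  [[0,0,0,0],[0,0,0,0],[0,0,0,0],[0,0,0,0]],
])

```text
t: 9.35
eef_pos: [0.5612, -0.0396, 0.2526]
ee_rot: [-3.142, 0.0, -0.2]
force: [-0.2, 0.7, -1.0]
width: 0.0239
```

>>> play_rows([
  [[0,0,-0.006,0],[0,0,-0.013,0],[0,0,-0.02,0],[0,0,-0.022,0],[0,0,-0.022,0]],
])

```text
t: 9.98
eef_pos: [0.5611, -0.0396, 0.2749]
ee_rot: [-3.141, -0.0, -0.201]
force: [0.9, 0.6, -1.8]
width: 0.0243
```

>>> play_rows([
  [[0,0,0,0],[-0.004,0,0,0],[-0.008,0,0,0],[-0.012,0,0,0],[-0.015,0,0,0]],
], newtons=8)

```text
t: 10.6
eef_pos: [0.5464, -0.0365, 0.2749]
ee_rot: [-3.141, -0.001, -0.2]
force: [2.3, 0.4, -1.2]
width: 0.0242
```

```bash
cat >> h.py <<'E'
def probe_axis(cam="side"):
    p=cams.camera_params(cam); im,d=cams.grab_frame(cam); P=cloud(p,d); i=im.astype(int)
    s=arm.get_state(); A=rot(s["ee_rot"]); g=s["eef_pos"]+A[:,2]*.159
    hsv=cv2.cvtColor(im,cv2.COLOR_RGB2HSV)
    L=(P-g)@A   # tool frame, about the grasp point
    m=(hsv[...,0]<16)&(hsv[...,1]>140)&(abs(L[...,0])<.05)&(abs(L[...,1])<.022)&(abs(L[...,2])<.06)
    return p,im,P,L,m,s,A,g
E
python3 - <<'E'
from h import *
p,im,P,L,m,s,A,g=probe_axis(); print(m.sum(),s["force"],s["eef_pos"])
u,v=w2px(p,g).round().astype(int); print(u,v)
save("side2",cv2.resize(im[v-50:v+50,u-50:u+50],(600,600),interpolation=cv2.INTER_CUBIC))
E
```

```text
18 [ 1.3844  0.5744 -1.0807] [ 0.5461 -0.0364  0.2749]
323 195
```

View pics/side2.png

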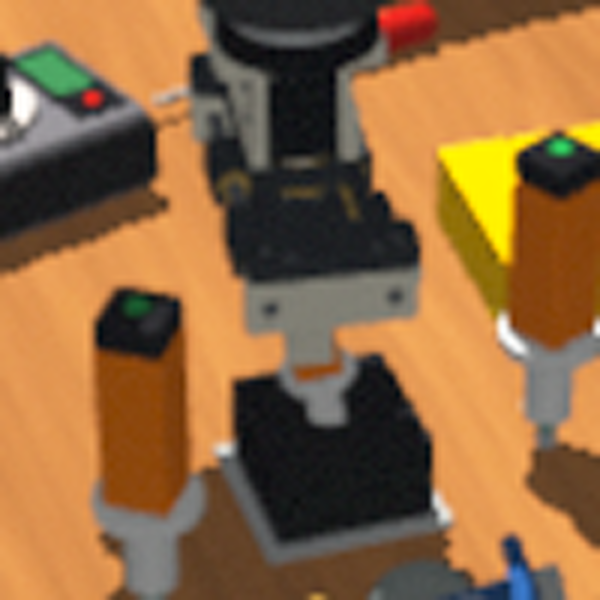

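>>> play_rows([
  [[-0.004,0,0,0],[-0.008,0,0,0],[-0.0115,0,0,0],[-0.0125,0,0,0],[-0.0125,0,0,0]],
])

```text
t: 11.28
eef_pos: [0.5341, -0.0341, 0.2746]
ee_rot: [3.141, 0.0, -0.2]
force: [1.3, 0.6, -2.5]
width: 0.0239
```

>>> play_rows([
  [[0,0,0,0],[0.001,0,-0.01,0],[0.002,0,-0.03,0],[0.002,0,-0.06,0],[0.002,0,-0.09,0]],
], newtons=25)

```text
t: 11.9
eef_pos: [0.5357, -0.0349, 0.3658]
ee_rot: [3.141, 0.001, -0.201]
force: [0.6, 0.7, -2.1]
width: 0.024
```

Run:
```python
from h import *
p,im,P,L,m,s,A,g=probe_axis(); print(m.sum(),s["force"],s["eef_pos"],s["width"])
np.savez("side3.npz",im=im,P=P)
u,v=w2px(p,g).round().astype(int); print(u,v)
a=cv2.resize(im[v-45:v+75,u-60:u+60],(400,400),interpolation=cv2.INTER_CUBIC)
w,d=cams.grab_frame("wrist"); save("hold3",np.hstack([a,cv2.resize(w[150:350,220:420],(400,400))]))
pw=cams.camera_params("wrist"); np.savez("w3.npz",im=w,d=d)
# top camera too
pt,imt,Pt,Lt,mt,*_=probe_axis("top"); np.savez("top3.npz",im=imt,P=Pt)
for nm,Q in(("side",L),("top",Lt)):
    k=(abs(Q[...,0])<.06)&(abs(Q[...,1])<.022)&(Q[...,2]>.02)&(Q[...,2]<.11)
    q=Q[k]; print(nm,k.sum())
    for z in np.arange(.02,.1,.01):
        t=q[(q[:,2]>=z)&(q[:,2]<z+.01)]
        if len(t): print(round(z+.005,3),len(t),t.min(0)[:2],t.max(0)[:2],t.mean(0))
```

```text
38 [ 2.8732 -0.3353  2.5726] [ 0.5369 -0.0348  0.3703] 0.024171684930659968
319 167
side 141
0.025 13 [-0.015  -0.0108] [0.0188 0.0146] [0.0082 0.0095 0.0252]
0.035 37 [-0.0032 -0.0106] [0.0297 0.0201] [0.0158 0.0093 0.0365]
0.045 40 [-0.0056 -0.0077] [0.0276 0.0218] [0.0071 0.0129 0.0442]
0.055 13 [-0.001   0.0047] [0.0259 0.0114] [0.0171 0.0082 0.0569]
0.065 20 [0.0088 0.003 ] [0.0286 0.0127] [0.0188 0.0077 0.0658]
0.075 12 [0.0139 0.0019] [0.0292 0.0141] [0.0218 0.0091 0.0735]
0.085 6 [0.0224 0.0013] [0.029  0.0067] [0.0254 0.0035 0.0871]
top 0
```

View pics/hold3.png

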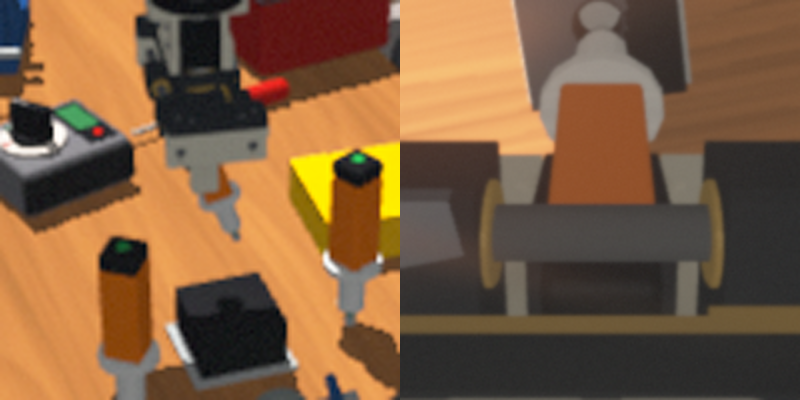

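```bash
cat > ax.py <<'E'
from h import *
def wrist_axis(im,d,p,s):
    P=cloud(p,d); A=rot(s["ee_rot"]); g=s["eef_pos"]+A[:,2]*.159; L=(P-g)@A
    h=cv2.cvtColor(im,cv2.COLOR_RGB2HSV); near=(abs(L[...,1])<.03)&(abs(L[...,0])<.07)&(L[...,2]>-.05)&(L[...,2]<.12)&(d>0)
    m=near&(h[...,0]<16)&(h[...,1]>150)&(abs(L[...,1])<.011)&(L[...,2]<.045)
    q=L[m]
    for _ in range(4):
        c=q.mean(0); n=np.linalg.svd(q-c)[2][2]; n*=np.sign(n[0]); e=(q-c)@n; q=q[abs(e)<.0015]
    a=np.cross([0,1,0],n); a/=np.linalg.norm(a); a*=np.sign(a[2])
    print("n",n,"tilt",np.degrees(np.arctan2(n[2],-n[0]))," tilt about y",np.degrees(np.arctan2(a[0],a[2])),len(q),"rms",e.std(),"c",c)
    o=c-n*.012; o[1]=0   # a point on axis (y~0)
    w=near&(h[...,1]<70)&(L[...,2]>.015); S=(L[w]-o); t=S@a; r=S-np.outer(t,a)
    rr=np.linalg.norm(r,axis=1); g0=-o@a
    print("dist of grasp pt from axis",np.linalg.norm(-o-g0*a))
    for z in np.arange(.02,.1,.004):
        k=(t-g0>=z)&(t-g0<z+.004)
        if k.sum()>2: print(round(z,3),k.sum(),"rad max",np.percentile(rr[k],95).round(4),"y mid",((np.percentile(r[k,1],2)+np.percentile(r[k,1],98))/2).round(4))
    return a,o,L,A,g
E
python3 - <<'E'
from ax import *
f=np.load("w3.npz"); s=arm.get_state()
print(s["eef_pos"]); wrist_axis(f["im"],f["d"],cams.camera_params("wrist"),s)
E
```

```text
[ 0.5362 -0.0347  0.3666]
n [ 0.95   -0.0078 -0.3122] tilt -161.80895383986712  tilt about y 18.191046160132895 2555 rms 0.00041595976639032146 c [0.0164 0.0002 0.0055]
dist of grasp pt from axis 0.00184889059486845
0.036 177 rad max 0.0189 y mid 0.0008
0.04 803 rad max 0.0194 y mid 0.0009
0.044 74 rad max 0.0195 y mid 0.0005
0.064 55 rad max 0.0096 y mid 0.001
0.068 65 rad max 0.0097 y mid 0.0008
0.072 70 rad max 0.0098 y mid 0.0009
0.076 29 rad max 0.0096 y mid 0.0007
0.084 4 rad max 0.0046 y mid 0.0005
0.088 16 rad max 0.0047 y mid 0.0009
```

>>> play_rows([
  [[0,0,0.04,0],[0,0,0.07,0],[0,0,0.085,0],[-0.001,0,0.09,0],[-0.002,0,0.09,0]],
])

```text
t: 12.68
eef_pos: [0.5344, -0.0341, 0.2749]
ee_rot: [3.141, -0.0, -0.2]
force: [0.0, 0.4, -1.1]
width: 0.0237
```

>>> play_rows([
  [[0,0,0,0],[-0.0015,0,0,0],[-0.003,0,0,0],[-0.004,0,0,0],[-0.004,0,0,0]],
], newtons=8)

```text
t: 13.3
eef_pos: [0.5305, -0.0332, 0.275]
ee_rot: [-3.141, -0.001, -0.2]
force: [1.4, 0.9, -1.1]
width: 0.0239
```

>>> play_rows([
  [[0,0,0,0],[0.001,0,-0.01,0],[0.002,0,-0.03,0],[0.002,0,-0.06,0],[0.002,0,-0.09,0]],
], newtons=25)

```text
t: 13.92
eef_pos: [0.5316, -0.034, 0.3655]
ee_rot: [3.141, 0.002, -0.201]
force: [0.2, 0.7, -1.9]
width: 0.0241
```

Run:
```python
from ax import *
im,d=cams.grab_frame("wrist"); s=arm.get_state(); p=cams.camera_params("wrist"); np.savez("w4.npz",im=im,d=d)
wrist_axis(im,d,p,s); to([.4,-.2,.3],-16.5,s)
```

```text
n [ 0.9383 -0.0094 -0.3458] tilt -159.76788222955244  tilt about y 20.232117770447562 2679 rms 0.0004125203612481902 c [0.0171 0.0002 0.0055]
dist of grasp pt from axis 0.0020986649263941438
0.036 83 rad max 0.0188 y mid 0.0009
0.04 895 rad max 0.0193 y mid 0.001
0.044 98 rad max 0.0196 y mid 0.0016
0.06 10 rad max 0.0093 y mid 0.0009
0.064 66 rad max 0.0096 y mid 0.0008
0.068 76 rad max 0.0098 y mid 0.0009
0.072 69 rad max 0.0097 y mid 0.0009
0.076 34 rad max 0.0097 y mid 0.0014
0.084 6 rad max 0.0049 y mid 0.0009
0.088 23 rad max 0.0048 y mid 0.0009
pos [ 0.5328 -0.034   0.37  ] yaw -11.46 F [ 2.6642 -0.3479  1.9241] w 0.0239 t 13.975
shift [-0.0974  0.1891  0.0695] turn 5.04
```

>>> play_rows([
  [[-0.004,0.03,-0.01,0],[-0.012,0.085,-0.02,1],[-0.022,0.145,-0.02,3],[-0.031,0.205,-0.02,5],[-0.038,0.255,-0.02,5]],
])

```text
t: 14.6
eef_pos: [0.4425, -0.2777, 0.3849]
ee_rot: [-3.142, 0.001, -0.289]
force: [1.4, 0.6, -0.7]
width: 0.0236
```

>>> play_rows([
  [[0,0.008,0,0],[0,0.008,0,0],[0,0.008,0,0]],
])

```text
t: 14.98
eef_pos: [0.4422, -0.283, 0.3846]
ee_rot: [-3.141, 0.0, -0.287]
force: [0.4, 0.3, -2.9]
width: 0.0241
```

Run:
```python
from ax import *
s=arm.get_state(); p=cams.camera_params("wrist"); im,d=cams.grab_frame("wrist"); np.savez("w5.npz",im=im,d=d); save("w5",im[100:400])
wrist_axis(im,d,p,s); to([.4425,-.284,.389],-16.5,s)
P=cloud(p,d); i=im.astype(int); h=cv2.cvtColor(im,cv2.COLOR_RGB2HSV)
m=(h[...,0]>95)&(h[...,0]<130)&(h[...,1]>110)&(np.linalg.norm(P-[.493,-.29,.1],axis=-1)<.07)
m=cv2.erode(m.astype(np.uint8),np.ones((3,3)))>0
q=P[m]
for _ in range(5):
    c=q.mean(0); n=np.linalg.svd(q-c)[2][2]; n*=np.sign(n[2]); e=(q-c)@n; q=q[abs(e)<.002]
print("plane",len(q),c,n,np.degrees(np.arccos(n[2])),np.degrees(np.arctan2(n[1],n[0])),e.std())
y=(h[...,0]>18)&(h[...,0]<32)&(h[...,1]>120)&(np.linalg.norm(P-[.4912,-.2993,.1],axis=-1)<.03)
v,u=np.nonzero(y); print(y.sum())
q=P[y]; q=q[abs((q-c)@n)<.003]; 
# ring circle fit in plane coords
ex=np.array([1,0,0])-n[0]*n; ex/=np.linalg.norm(ex); ey=np.cross(n,ex); ab=np.c_[(q-c)@ex,(q-c)@ey]
M=np.c_[2*ab,np.ones(len(ab))]; x=np.linalg.lstsq(M,(ab**2).sum(1),rcond=None)[0]; print("R",np.sqrt(x[2]+x[0]**2+x[1]**2),"spot",c+ex*x[0]+ey*x[1], "px",w2px(p,c+ex*x[0]+ey*x[1])-[0,100])
```

```text
n [ 0.9386 -0.0069 -0.3451] tilt -159.8146274329328  tilt about y 20.185372567067184 2642 rms 0.00042014575979928417 c [0.0171 0.0003 0.0054]
dist of grasp pt from axis 0.0022269330025909075
0.02 4 rad max 0.0144 y mid -0.0138
0.036 81 rad max 0.0184 y mid 0.0011
0.04 884 rad max 0.0194 y mid 0.0008
0.044 87 rad max 0.0196 y mid -0.0003
0.06 11 rad max 0.0093 y mid 0.0007
0.064 66 rad max 0.0098 y mid 0.001
0.068 74 rad max 0.0099 y mid 0.001
0.072 68 rad max 0.0098 y mid 0.001
0.076 38 rad max 0.0097 y mid 0.001
0.084 6 rad max 0.005 y mid 0.0007
0.088 22 rad max 0.0047 y mid 0.001
pos [ 0.4422 -0.283   0.3846] yaw -16.45 F [ 0.4081  0.2979 -2.8627] w 0.0241 t 14.975
shift [ 0.0006  0.0009 -0.0044] turn 0.05
plane 48 [ 0.5431 -0.2615  0.114 ] [0.0724 0.8214 0.5657] 55.54690121401652 84.9625916540053 0.0007830310384548374
221
R 0.0 spot [ 0.5431 -0.2615  0.114 ] px [255.3535 -16.6544]
```

View pics/w5.png

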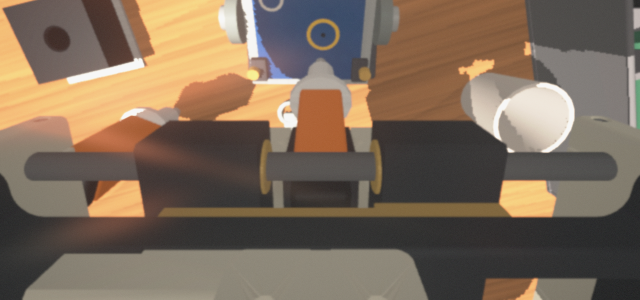

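```bash
cat > spot.py <<'E'
from ax import *
def spot(im,d,p,dbg=0):
    P=cloud(p,d); h=cv2.cvtColor(im,cv2.COLOR_RGB2HSV)
    if dbg:
        for u,v in((323,135),(323,120),(290,140),(312,135),(360,120)): print(u,v,d[v,u],P[v,u],h[v,u],im[v,u])
    W=(abs(P[...,0]-.5)<.08)&(abs(P[...,1]+.29)<.08)&(P[...,2]>.05)&(P[...,2]<.16)
    m=W&(h[...,0]>100)&(h[...,0]<125)&(h[...,1]>150)
    q=P[m]; 
    for k in range(6):
        c=np.median(q,0) if k==0 else q.mean(0); n=np.linalg.svd(q-c)[2][2]; n*=np.sign(n[2]); e=(q-c)@n; q=q[abs(e)<(.006,.004,.003,.002,.002,.002)[k]]
    print("plane",len(q),c,n,"tilt",np.degrees(np.arccos(n[2])),"dir",np.degrees(np.arctan2(n[1],n[0])),e.std())
    y=W&(h[...,0]>14)&(h[...,0]<35)&(h[...,1]>110)&(abs((P-c)@n)<.004)&(np.linalg.norm(P-[.4912,-.2993,.1],axis=-1)<.025)
    v,u=np.nonzero(y); (cu,cv_),ax,an=cv2.fitEllipse(cv2.convexHull(np.c_[u,v].astype(np.float32)))
    o=np.array(p["position"]); r=px2w(p,cu,cv_,1)-o; S=o+r*(n@(c-o))/(n@r); print("ring px",len(u),cu,cv_,ax,"spot",S); return S,n
E
python3 - <<'E'
from spot import *
f=np.load("w5.npz"); spot(f["im"],f["d"],cams.camera_params("wrist"),1)
E
```

```text
323 135 0.2611777 [ 0.49   -0.3001  0.0974] [150   9  60] [60 58 60]
323 120 0.25274804 [ 0.5021 -0.3036  0.1028] [ 20 161 185] [185 145  68]
290 140 0.26388428 [ 0.4939 -0.2715  0.0958] [116  65 110] [ 82  86 110]
312 135 0.25982666 [ 0.4927 -0.2911  0.0988] [111  94 109] [ 69  81 109]
360 120 0.25332886 [ 0.4934 -0.3331  0.1021] [109 108 104] [ 60  76 104]
plane 0 [nan nan nan] [0. 0. 1.] tilt 0.0 dir 0.0 nan
  return _methods._mean(a, axis=axis, dtype=dtype,
  ret = um.true_divide(
spot.py:10: RuntimeWarning: Mean of empty slice.
  c=np.median(q,0) if k==0 else q.mean(0); n=np.linalg.svd(q-c)[2][2]; n*=np.sign(n[2]); e=(q-c)@n; q=q[abs(e)<(.006,.004,.003,.002,.002,.002)[k]]
  ret = _var(a, axis=axis, dtype=dtype, out=out, ddof=ddof,
  arrmean = um.true_divide(arrmean, div, out=arrmean,
  ret = ret.dtype.type(ret / rcount)
Traceback (most recent call last):
  File "spot.py", line 13, in spot
    v,u=np.nonzero(y); (cu,cv_),ax,an=cv2.fitEllipse(cv2.convexHull(np.c_[u,v].astype(np.float32)))
                                      ~~~~~~~~~~~~~~^^^^^^^^^^^^^^^^^^^^^^^^^^^^^^^^^^^^^^^^^^^^^^^
cv2.error: OpenCV(4.12.0) /io/opencv/modules/imgproc/src/shapedescr.cpp:356: error: (-215:Assertion failed) n >= 0 && (depth == CV_32F || depth == CV_32S) in function 'fitEllipseNoDirect'
```

```bash
sed -i 's/(h\[...,1\]>150)$/(h[...,1]>60)/' spot.py
cat > go.py <<'E'
from spot import *
def plan(im,d,p,s,off):
    S,n=spot(im,d,p); a,o,L,A,g=wrist_axis(im,d,p,s)
    o=o.copy(); o[1]=.0006; t=o+a*((-o@a)+.089); T=g+A@t
    print("axis world",A@a,"angle to -n",np.degrees(np.arccos(np.clip(-(A@a)@n,-1,1))))
    print("tip world",T,"tool-frame tip",t,"tip-spot in tool",A.T@(T-S)); print("height over face",(T-S)@n)
    print("shift to tip %.3f off spot:"%off,(A.T@(S+n*off-T)).round(4)); print("n in tool",(A.T@n).round(3))
E
python3 - <<'E' 2>&1 | grep -v "rad max"
from go import *
f=np.load("w5.npz"); plan(f["im"],f["d"],cams.camera_params("wrist"),arm.get_state(),.010)
E
```

```text
plane 6148 [ 0.5127 -0.2989  0.1049] [-0.3039  0.0895  0.9485] tilt 18.4705311526533 dir 163.5995080457254 0.0006747015064753187
ring px 273 322.69757080078125 134.003662109375 (30.550186157226562, 32.0586051940918) spot [ 0.4909 -0.3001  0.0981]
n [ 0.9385 -0.0068 -0.3451] tilt -159.81157069198673  tilt about y 20.18842930801328 2641 rms 0.00042010016153354985 c [0.0172 0.0003 0.0054]
dist of grasp pt from axis 0.00224951751110799
axis world [ 0.3308 -0.0973 -0.9387] angle to -n 1.7019009150081672
tip world [ 0.4735 -0.2926  0.1429] tool-frame tip [0.0328 0.0006 0.0828] tip-spot in tool [-0.0188 -0.0023 -0.0448]
height over face 0.048463819623721455
shift to tip 0.010 off spot: [0.0156 0.0023 0.0353]
n in tool [-0.317 -0.    -0.948]
```

>>> play_rows([
  [[0.004,0.001,0.009,0],[0.008,0.002,0.018,0],[0.012,0.002,0.027,0],[0.0155,0.002,0.034,0],[0.0155,0.002,0.034,0]],
])

```text
t: 15.65
eef_pos: [0.4564, -0.2901, 0.3497]
ee_rot: [3.142, 0.002, -0.288]
force: [0.8, -0.1, -2.1]
width: 0.0242
```

```bash
python3 - <<'E'  2>&1 | grep -v "rad max"
from go import *
s=arm.get_state(); p=cams.camera_params("wrist"); im,d=cams.grab_frame("wrist"); np.savez("w6.npz",im=im,d=d)
plan(im,d,p,s,0); print(s["force"],s["eef_pos"])
ims,ds=cams.grab_frame("side"); np.savez("s6.npz",im=ims,d=ds); u,v=w2px(cams.camera_params("side"),[.4909,-.3,.1]).round().astype(int)
save("w6",np.hstack([cv2.resize(im[90:190,270:370],(400,400),interpolation=cv2.INTER_CUBIC),cv2.resize(ims[v-40:v+24,u-32:u+32],(400,400),interpolation=cv2.INTER_CUBIC)]))
E
```

```text
plane 6476 [ 0.5142 -0.3028  0.1058] [-0.3025  0.0899  0.9489] tilt 18.394425188765037 dir 163.44868358172243 0.0006330605030048879
ring px 247 319.13934326171875 157.48114013671875 (32.21905517578125, 36.325469970703125) spot [ 0.4909 -0.3003  0.0981]
n [ 0.9382 -0.0073 -0.346 ] tilt -159.75527758259096  tilt about y 20.244722417409054 2645 rms 0.00041272990793030643 c [0.0171 0.0003 0.0054]
dist of grasp pt from axis 0.002189118640209895
axis world [ 0.3303 -0.0979 -0.9388] angle to -n 1.758537394812119
tip world [ 0.4873 -0.2999  0.1079] tool-frame tip [0.0329 0.0006 0.0827] tip-spot in tool [-0.0035  0.0006 -0.0098]
height over face 0.010439763719522597
shift to tip 0.000 off spot: [ 0.0035 -0.0006  0.0098]
n in tool [-0.317 -0.    -0.948]
[ 0.7666 -0.1001 -2.1273] [ 0.4564 -0.2901  0.3497]
```

View pics/w6.png

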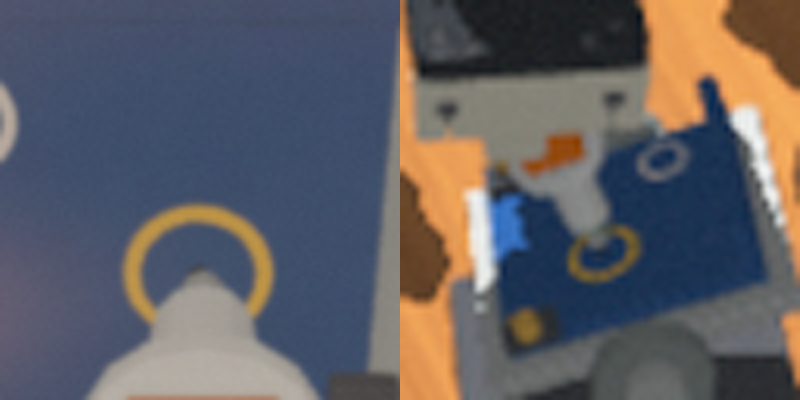

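>>> play_rows([
  [[0.001,0,0.0025,0],[0.002,-0.0005,0.005,0],[0.0028,-0.0005,0.0073,0],[0.0028,-0.0005,0.0073,0],[0.0028,-0.0005,0.0073,0]],
])

```text
t: 16.38
eef_pos: [0.4591, -0.2904, 0.3435]
ee_rot: [3.142, -0.0, -0.288]
force: [-0.1, -0.0, -0.9]
width: 0.0239
```

```bash
cat > ff.py <<'E'
from go import *
def F(k=8):
    x=[]
    for _ in range(k): cams.grab_frame("side"); s=arm.get_state(); x.append(np.r_[s["force"],s["eef_pos"]])
    x=np.array(x); print("F mean",x.mean(0),"sd",x[:,:3].std(0),"along n",x.mean(0)[:3]@[-.335,.1,.937],"t",s["t"]); return x
E
python3 -c "
from ff import *
F()"
```

```text
F mean [-0.4044  0.4888 -1.0017  0.4591 -0.2904  0.3435] sd [0.3317 0.2814 0.3604] along n -0.7542342694744021 t 16.775
```

>>> play_rows([
  [[0.0005,0,0.0014,0],[0.0005,0,0.0014,0],[0.0005,0,0.0014,0]],
])

```text
t: 17.15
eef_pos: [0.4596, -0.2905, 0.342]
ee_rot: [3.142, -0.0, -0.288]
force: [-0.5, 0.4, 0.4]
width: 0.0237
```

```bash
python3 -c "
from ff import *
F()"
```

```text
F mean [-0.2441  0.6469 -0.1448  0.4596 -0.2905  0.342 ] sd [0.4618 0.505  0.4397] along n 0.01077479629746328 t 17.55
```

>>> play_rows([
  [[0.0005,0,0.0014,0],[0.0005,0,0.0014,0],[0.0005,0,0.0014,0]],
])

```text
t: 17.92
eef_pos: [0.4601, -0.2907, 0.3406]
ee_rot: [3.142, -0.0, -0.288]
force: [-0.7, 0.1, 1.1]
width: 0.0242
```

```bash
python3 -c "
from ff import *
F()"
```

```text
F mean [-0.2055  0.6177  0.4106  0.4601 -0.2907  0.3406] sd [0.325  0.4491 0.3797] along n 0.5153242495115868 t 18.325
```

>>> play_rows([
  [[0.0006,0,0.0016,0],[0.0006,0,0.0016,0],[0.0006,0,0.0016,0]],
])

```text
t: 18.7
eef_pos: [0.4607, -0.2908, 0.339]
ee_rot: [3.142, -0.0, -0.288]
force: [-0.1, -0.1, 0.6]
width: 0.024
```

```bash
python3 - <<'E' 2>&1 | grep -v "rad max"
from ff import *
F(4)
s=arm.get_state(); p=cams.camera_params("wrist"); im,d=cams.grab_frame("wrist"); np.savez("w7.npz",im=im,d=d)
plan(im,d,p,s,0)
ims,ds=cams.grab_frame("side"); u,v=w2px(cams.camera_params("side"),[.4909,-.3,.1]).round().astype(int)
s6=np.load("s6.npz")["im"]; c=lambda i:cv2.resize(i[v-24:v+12,u-18:u+18],(400,400),interpolation=cv2.INTER_CUBIC)
w=lambda i,r:cv2.resize(i[r:r+80,280:360],(400,400),interpolation=cv2.INTER_CUBIC)
save("w7",np.hstack([w(im,120),c(ims)]))
E
```

```text
F mean [-0.8561  0.5286  1.6957  0.4606 -0.2908  0.339 ] sd [0.199  0.3093 0.3509] along n 1.9285403666039858 t 18.9
plane 6661 [ 0.515  -0.3025  0.106 ] [-0.3037  0.0889  0.9486] tilt 18.450321187546066 dir 163.68519079956627 0.0006264552517558068
ring px 250 319.7891540527344 166.18722534179688 (33.452213287353516, 37.86782455444336) spot [ 0.4908 -0.3003  0.098 ]
n [ 0.9383 -0.0068 -0.3457] tilt -159.77631938015116  tilt about y 20.22368061984886 2662 rms 0.00042357038304272234 c [0.0172 0.0003 0.0054]
dist of grasp pt from axis 0.002236074896419918
axis world [ 0.3315 -0.0982 -0.9383] angle to -n 1.778083468840382
tip world [ 0.492  -0.3007  0.0973] tool-frame tip [0.0329 0.0006 0.0827] tip-spot in tool [0.0013 0.0001 0.0008]
height over face -0.0011191188091709153
shift to tip 0.000 off spot: [-0.0013 -0.0001 -0.0008]
n in tool [-0.316  0.001 -0.949]
```

View pics/w7.png

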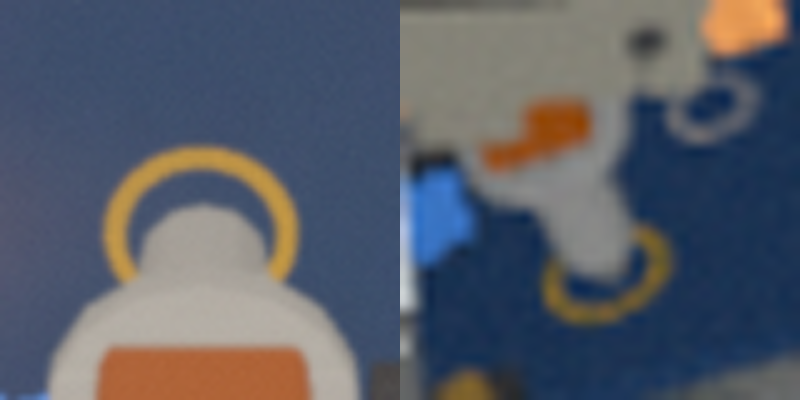

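Run:
```python
from ff import *
F(16)
im,d=cams.grab_frame("wrist"); f=np.load("w7.npz")["im"]
h=cv2.cvtColor(im,cv2.COLOR_RGB2HSV); r=h[150:175,300:340]; print("green px near nose",((r[...,0]>40)&(r[...,0]<90)&(r[...,1]>60)).sum())
print("wrist picture change since last",np.abs(im.astype(int)-f).mean())
```

```text
F mean [-0.4715  0.9286  0.8227  0.4606 -0.2908  0.339 ] sd [0.545  0.5471 0.4604] along n 1.0216418636899796 t 19.8
green px near nose 0
wrist picture change since last 1.0202096354166668
```

>>> play_rows([
  [[-0.001,0,-0.003,0],[-0.0028,0,-0.0075,0],[-0.0031,0,-0.0085,0],[-0.0031,0,-0.0085,0],[-0.0031,0,-0.0085,0]],
])

```text
t: 20.48
eef_pos: [0.4576, -0.2899, 0.3473]
ee_rot: [-3.142, 0.0, -0.288]
force: [0.9, 0.6, -1.5]
width: 0.0241
```

```bash
python3 -c "
from ff import *
F(20)"
```

```text
F mean [-0.1499  0.0486 -1.9871  0.4576 -0.2899  0.3474] sd [0.4524 0.4425 0.482 ] along n -1.806854107450745 t 21.475
```

>>> play_rows([
  [[0.001,0,0.0027,0],[0.002,0,0.0055,0],[0.0027,0,0.0073,0],[0.0032,0,0.0088,0],[0.0032,0,0.0088,0]],
])

```text
t: 22.1
eef_pos: [0.4608, -0.2909, 0.3387]
ee_rot: [3.142, -0.0, -0.288]
force: [-0.9, 1.9, 1.2]
width: 0.024
```

```bash
python3 -c "
from ff import *
F(20)"
```

```text
F mean [-0.5578  0.6144  1.0004  0.4608 -0.2909  0.3387] sd [0.4819 0.456  0.5452] along n 1.1856467086544955 t 23.1
```

```bash
python3 - <<'E' 2>&1 | grep -v "rad max"
from go import *
s=arm.get_state(); p=cams.camera_params("wrist"); im,d=cams.grab_frame("wrist"); plan(im,d,p,s,0)
pt=cams.camera_params("top"); it,dt=cams.grab_frame("top"); P=cloud(pt,dt)
m=(P[...,2]>.083)&(P[...,2]<.12)&(np.hypot(P[...,0]-.4737,P[...,1]-.298)<.035); print("bar",cv2.minAreaRect((P[m][:,:2]*1000).astype(np.float32)))
job_done(); print(arm.get_state()["t"])
E
```

```text
plane 6632 [ 0.5151 -0.3026  0.106 ] [-0.3042  0.0892  0.9484] tilt 18.48167268639507 dir 163.65742001253037 0.0006286508638856697
ring px 251 319.8320617675781 166.36361694335938 (33.215641021728516, 37.74363327026367) spot [ 0.4908 -0.3003  0.098 ]
n [ 0.9384 -0.0085 -0.3453] tilt -159.79781952935411  tilt about y 20.202180470645875 2653 rms 0.0004249198115874293 c [0.0171 0.0003 0.0054]
dist of grasp pt from axis 0.002224500831199614
axis world [ 0.3313 -0.0981 -0.9384] angle to -n 1.7291728509526847
tip world [ 0.4921 -0.3008  0.0969] tool-frame tip [0.0328 0.0006 0.0828] tip-spot in tool [0.0014 0.0001 0.0011]
height over face -0.001466705914327918
shift to tip 0.000 off spot: [-0.0014 -0.0001 -0.0011]
n in tool [-0.317  0.001 -0.948]
bar ((475.11962890625, 298.03863525390625), (15.054548263549805, 44.32571029663086), 43.831050872802734)
the job is handed in; nothing more can be done
the job is handed in; nothing more can be done
```

I turned the switch to measure, took the smallest probe from the holder and pressed its tip inside the yellow ring. I handed the job in at about 23 s with the probe still gripped and pressed there.

The moves only turn the tool about its own axis, so I could not tilt the gripper. Instead I pivoted the probe in a light grip, with its nose against the rim of the holder's hole, to match the face.

- **Switch:** the close view right after turning put the bar at -48°, from +15°, which is the full 63° to the end stop. A last look from the top camera gave about -46°.
- **Press depth:** the average push was 3.0 N more than with the tip off the face, which by the spring's figures is 5 mm, half way. I lifted off once to get that zero and pressed again.
- **Position:** the tip is about 1.5 mm from the middle of the ring, on a radius of 11 mm.
- **Squareness:** the probe leans 20.2°. The wrist camera put the face at 18.5°, and the side and top cameras at about 21°, so it is within about 2° either way.

Two checks fell short:
- **Depth from geometry:** the cameras alone gave only about 1.5 mm of press. That is off by more than the stated 2 mm calibration, so I trusted the force.
- **Green band:** it was too small to make out in the pictures, so I could not confirm half way by eye.

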